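# Transfer a row of samples to the white rack in reverse order

### The job

Move the four sample containers from the grey rack into the wells of the white rack, one to a well, in reverse order along the row: the one that stands nearest the blue end of the grey rack goes into the well farthest from the blue end of the white rack, the second into the second farthest, and so on. Never tip a container over, and leave all four standing upright on the floors of their wells.

Things in the scene. Friction and masses are not known exactly. Their poses are not given: they have to be found in the camera images.
- red_vial: Clear vial with a red screw cap, 22 mm across, 46 mm tall. Stands upright; origin at the centre of its underside, z up, round so yaw means nothing. Grasp its side from above.
- white_vial: Clear vial with a white screw cap, 24 mm across, 56 mm tall, the tallest of the four. Stands upright; origin at the centre of its underside, z up, round so yaw means nothing. Grasp its side from above.
- black_vial: Clear vial with a black screw cap, 18 mm across, 40 mm tall. Stands upright; origin at the centre of its underside, z up, round so yaw means nothing. Grasp its side from above.
- white_pot: Squat white pot with a white screw lid, lid 37 mm across, body 34 mm across, 34 mm tall (lid from 22 mm up). Stands upright; origin at the centre of its underside, z up, round so yaw means nothing. Grasp its side from above.
- grey_rack: Grey rack, left or right of the white one, with a container in each well at the start. 75 (x) by 282 mm (y), top 12 mm above the bench, fixed. Origin on the bench under the well row's centre, y along the row towards the blue end cap (14 mm high; points to the robot's left within about 20 degrees). Four round wells 55 mm across, floor 5 mm above the bench, at x = 0, y = +96, +32, -32, -96 mm.
- white_rack: White rack with dark well floors, empty at the start. 75 (x) by 282 mm (y), top 12 mm above the bench, fixed. Origin on the bench under the well row's centre, y along the row towards the blue end cap (14 mm high; points to the robot's left within about 20 degrees). Four round wells 55 mm across, floor 5 mm above the bench, at x = 0, y = +96, +32, -32, -96 mm.
- red_vial_insert: Red plastic ring that stays fixed in the grey rack, in the well where the red-capped vial stands at the start (54 mm across, bore 29 mm, its top 13.5 mm above the bench). Origin at the centre of its underside, on the well floor. It only shows where that had stood.
- white_vial_insert: Yellow plastic ring that stays fixed in the grey rack, in the well where the white-capped vial stands at the start (54 mm across, bore 31 mm, its top 13.5 mm above the bench). Origin at the centre of its underside, on the well floor. It only shows where that had stood.
- black_vial_insert: Green plastic ring that stays fixed in the grey rack, in the well where the black-capped vial stands at the start (54 mm across, bore 25 mm, its top 13.5 mm above the bench). Origin at the centre of its underside, on the well floor. It only shows where that had stood.
- white_pot_insert: Orange plastic ring that stays fixed in the grey rack, in the well where the white pot stands at the start (54 mm across, bore 44 mm, its top 13.5 mm above the bench). Origin at the centre of its underside, on the well floor. It only shows where that had stood.
Things that resemble listed ones, but are neither listed nor needed, are in the scene too. Leave any orange look-alike of the white_pot alone. What is shaped like the red_vial but yellow is not meant.

How it is judged:
By the outcome, as a careful person would: the job done as asked, in the order asked, and still so for the second after the job is handed in, with the robot touching nothing.
It also fails if it takes over 96 s, if anything falls off the work surface, if the arm or the gripper's body presses on something with over 40 N, if the wrist force passes 120 N, or if a joint passes its speed limit or range.

### The arm

A 7-joint arm with a two-finger parallel gripper is mounted at the origin on a cart in front of the work surface, level with it; the furniture and walls round the work are solid. World frame = base frame: x ahead of the robot, y to its left, z up, the work surface at z = 0. Lengths are in m, angles in degrees, forces in N, time in s.
With the tool pointing down it reaches from about 0.425 to 1.025 m from the base axis. Payload 9.4 kg.
Tool frame: the origin (TCP) lies on the mounting face of the last link; the fingertips stand 173 mm ahead of it and the grasp point (between the pads) lies 155 mm ahead of it; z points along the fingers, y is the direction in which the jaws open and shut (so a half turn about z gives the same grasp; the last joint's range is limited). The gripper opens to 85 mm and grips with 20 to 120 N. Pads are 22 mm wide; open, the fingers measure 114 mm over their backs; the gripper's body (76 mm by 85 mm) begins 54 mm behind the grasp point. The pads swing forward as they close: fully open they stand 13 mm farther back than shut.
Start: joints at [64.876, 34.337, -0.143, 91.639, 0.103, 54.024, -4.572], TCP at [0.257, -0.678, 0.405] pointing down, gripper open.
Joint ranges: [-147.43, 147.43], [-19.82, 112.94], [-74.19, 73.91], [6.32, 146.72], [-59.91, 239.91], [6.04, 106.73], [-150.56, 150.56]. Speed limits (degrees/s): [127.2, 127.2, 172.46, 172.46, 180, 180, 180].

### API

Orientations are given as [roll, pitch, yaw] about the fixed x, y, z axes, in that order (R = Rz(yaw) Ry(pitch) Rx(roll)).
In Python, from rig import * gives the robot as it stands. The module is installed in compiled form; this text tells all that it offers.
- The arm moves only by the tool apply_moves, never from a script. Its argument "motion" is a list of rows, each an object of numbers: "tx", "ty", "tz": the shift along the tool's x, y, z in cm; "rx", "ry", "rz": the turn, a rotation vector about the tool's x, y, z in degrees; "fingers": the closure in counts, from 0 (fully open) to 255 (shut). In form: [{"tx": .., "ty": .., "tz": .., "rx": .., "ry": .., "rz": .., "fingers": ..}, ...]. A call has 1 to 20 rows; each row is the pose to reach, as a shift and turn from the pose measured when the call began, along the tool's axes at that moment; what a row does not reach only later rows make up. A row lasts 1/8 s, in which the tool goes at most 62.5 mm and 10.7 degrees, less where a joint would pass 70% of its speed; a pose out of reach is approached as far as the arm can. A call with a gripper value outside its range is refused whole. The fingers move at their own pace and stop on an object; "newtons" is the grip in N (left out, the last holds). Time passes only in rows, so rows that repeat a pose let the fingers close. It gives the time, the measured TCP pose, the force and the opening at its end, in the units of the state.
- state(): the state, without advancing time (a new reading comes with each control period).
- read_camera(name): name is "scene" or "top"; returns the picture (480x640x3 uint8, blue, green, red); there is no depth.
- camera_model(name): a dict with "vertical_fov" (degrees; the focal length in pixels is half the picture's height over the tangent of half this angle, whatever the lens; pixels are square), "cx", "cy" (the principal point, pixels), "k1" (the pictures are not rectified: a ray, as slopes to the right and down, at radius r is drawn at 1 + k1 r^2 times it, then the intrinsics apply), "rvec" (rotation vector, rad) and "tvec" (3), from world to camera coordinates, as OpenCV has them. Camera axes: x right, y down, z forward; pixel columns grow to the right and rows downward; lengths in m; the calibration is good to about 2 mm. A picture is of the moment at which its call begins. camera_model takes no time and is no camera call.
- job_done(): hands the job in, once; it reports no verdict.
Trained networks look in the newest picture that a camera, given by its name, has taken for a name from the list of things; names that differ only in an ending like _2 or _b are one class to them, and where a whole thing is asked for, a point or a joint stands for the part that bears it (a point fixed in the world has none). Each returns a list of dicts, best first, with "confidence" (0 to 1); they miss things now and then, are a little off and sometimes report something else, mostly with a low value. They report only what shows in the picture. A call takes as long as a camera call. They do not tell look-alikes from the thing itself.
- regions_of(name, camera): "pixels" (480x640 bool, what is visible of it) and "at" ([row, column] in pixels, amid what is visible of it).
- tip_of(name, camera): "at" ([row, column] in pixels: a listed point, or the origin of a listed thing).
The state is a dict: "clock": time; "qpos": joint angles; "qd": joint speeds; "tau": joint torques, N m; "tool_pos": TCP position; "orientation": TCP orientation; "force": force on the tool from outside, world axes, zero at the start; "torque": the same for the moment, N m; "opening": opening from 0.0 (shut) to 1.0 (fully open).
Only numpy, scipy, OpenCV 4.12 (cv2) and the standard library are available. Lean on these libraries where they do the work, as an engineer would, in place of code of your own. Each camera call takes 0.05 s, during which the arm holds its last target.

## Working session

There is one attempt and no reset: what is moved stays moved. The work goes in short steps, Python scripts to look and compute and a tool call to move; the robot and the scene stay as the last step left them, time stands still between calls to the robot, and variables do not carry over. Pictures are saved under pics/ and viewed, and the job is handed in when it is done.

Besides the shell and the picture viewer there is one more tool, called after "Call:" as a command line: name --argument value ..., lists and objects as JSON in quotes. apply_moves: Moves the arm, as the interface text tells. Its arguments: {"type":"object","properties":{"motion":{"type":"array","items":{"type":"object","properties":{"tx":{"type":"number"},"ty":{"type":"number"},"tz":{"type":"number"},"rx":{"type":"number"},"ry":{"type":"number"},"rz":{"type":"number"},"fingers":{"type":"number"}}}},"newtons":{"type":"number"}},"required":["motion"]}

```bash
mkdir -p pics; ls; python3 - <<'E'
from rig import *
import cv2
print(state())
for c in ("scene","top"):
    cv2.imwrite(f"pics/{c}0.png",read_camera(c)); print(camera_model(c))
E
```

```text
pics
{'clock': 0.0, 'qpos': array([64.8771681 , 34.38541281, -0.14748575, 91.68101258,  0.10221312,
       54.02401086, -4.57181648]), 'qd': array([-0.04526256,  0.01564583, -0.0272301 ,  0.02637431,  0.04780714,
        0.06210554,  0.06971736]), 'tau': array([-2.39548108e-04, -7.76436853e+01,  1.56454168e+00, -2.58006012e+01,
        1.23117174e-02,  9.05508437e-03, -2.94663323e-05]), 'tool_pos': array([ 0.25655615, -0.67787064,  0.40380449]), 'orientation': array([-1.79909930e+02,  6.52914819e-03,  2.07329099e+01]), 'force': array([-0.07933907,  0.44731537,  0.31346352]), 'torque': array([ 0.01386398,  0.04059503, -0.03836702]), 'opening': 0.9959818228343971}
{'vertical_fov': 45.9723360164514, 'cx': 318.18382222443944, 'cy': 252.49556439665915, 'k1': -0.10737389807917919, 'rvec': array([ 1.99954125, -0.67775412,  0.42069216]), 'tvec': array([-0.36892793,  0.1644787 ,  0.87523741])}
{'vertical_fov': 46.92912232792718, 'cx': 316.8701165078817, 'cy': 245.47555462505363, 'k1': 0.0012403422412630087, 'rvec': array([ 2.14140886, -2.10669269,  0.2141402 ]), 'tvec': array([-0.0098141 ,  0.46890446,  1.27882159])}
```

View pics/scene0.png

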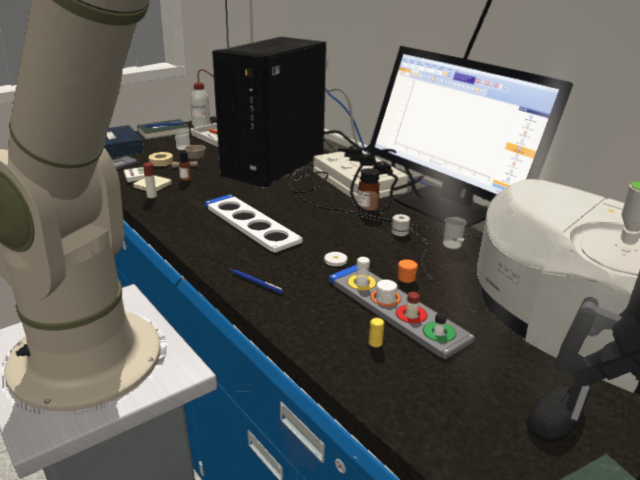

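View pics/top0.png

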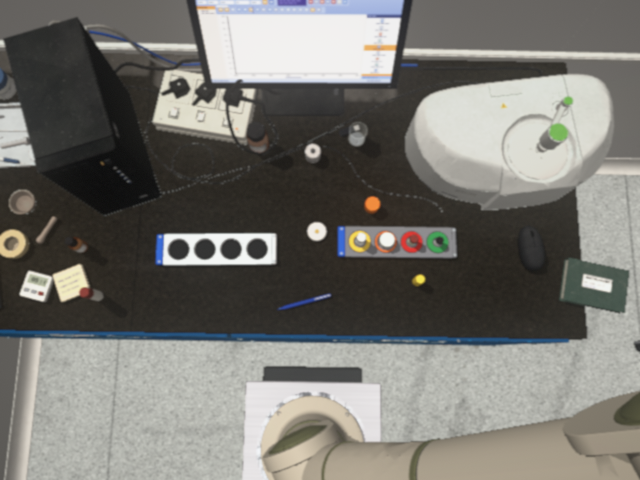

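```bash
cat > h.py <<'E'
from rig import *
import numpy as np, cv2
from scipy.optimize import least_squares, minimize
def proj(P,cam):
    m=camera_model(cam); f=240/np.tan(np.radians(m['vertical_fov']/2))
    R=cv2.Rodrigues(m['rvec'])[0]; c=np.atleast_2d(P)@R.T+m['tvec']
    s=c[:,:2]/c[:,2:]; r2=(s**2).sum(1,keepdims=True); s=s*(1+m['k1']*r2)
    return s*f+[m['cx'],m['cy']]
def ray(px,z,cam):
    # px (col,row) -> world xy at height z
    g=least_squares(lambda p:(proj([p[0],p[1],z],cam)[0]-px),[0.6,0],x_scale=0.1); return g.x
def T(p,loc):
    c,s=np.cos(p[2]),np.sin(p[2]); loc=np.atleast_2d(loc)
    return np.c_[p[0]+c*loc[:,0]-s*loc[:,1],p[1]+s*loc[:,0]+c*loc[:,1],loc[:,2]]
E
cat > a.py <<'E'
from h import *
import pickle
out={}
for cam in("top","scene"):
    img=read_camera(cam)
    for n in("grey_rack","white_rack"):
        r=regions_of(n,cam)
        out[n,cam]=r
        for d in r: print(n,cam,round(d['confidence'],2),np.round(d['at'],1),d['pixels'].sum())
    for n in("red_vial","white_vial","black_vial","white_pot"):
        for k in(n,n+"_insert"):
            r=tip_of(k,cam); out[k,cam]=r
            for d in r[:4]: print(k,cam,round(d['confidence'],2),np.round(d['at'],1),np.round(ray(np.array(d['at'])[::-1],0.005,cam),4))
pickle.dump(out,open("o.pkl","wb")); print(state()['clock'])
E
python3 a.py
```

```text
grey_rack top 0.8 [245.7 396. ] 2230
white_rack top 0.69 [249.4 215.7] 3686
red_vial top 0.55 [280.1 416.8] [ 0.3949 -0.2479]
red_vial top 0.39 [242.3 410.5] [ 0.4889 -0.2341]
red_vial_insert top 0.67 [246.2 410.9] [ 0.4791 -0.2349]
white_vial top 0.68 [242.5 362.8] [ 0.4863 -0.1159]
white_vial_insert top 0.48 [244.1 354.7] [ 0.4819 -0.0959]
black_vial top 0.51 [241.7 438.4] [ 0.4916 -0.3034]
black_vial_insert top 0.8 [241.7 433.4] [ 0.4914 -0.291 ]
white_pot top 0.64 [241.4 386.8] [ 0.4901 -0.1754]
white_pot top 0.49 [205.8 367.4] [ 0.5804 -0.1275]
white_pot_insert top 0.56 [243.7 385.5] [ 0.4843 -0.1721]
grey_rack scene 0.68 [321.2 397.3] 2802
white_rack scene 0.78 [221.1 252.9] 2305
red_vial scene 0.75 [318.2 411.4] [ 0.4864 -0.2389]
red_vial scene 0.73 [343.3 373.3] [ 0.3863 -0.2498]
red_vial scene 0.21 [288.  362.2] [ 0.4821 -0.1161]
red_vial_insert scene 0.71 [317.1 410.7] [ 0.4878 -0.2359]
red_vial_insert scene 0.34 [335.  441.9] [ 0.4928 -0.3031]
white_vial scene 0.76 [286.2 356.8] [ 0.4781 -0.1054]
white_vial_insert scene 0.72 [288.2 360.9] [ 0.4797 -0.1152]
black_vial scene 0.55 [336.2 437.4] [ 0.4843 -0.3007]
black_vial_insert scene 0.7 [335.1 440.4] [ 0.4905 -0.3018]
white_pot scene 0.93 [276.9 403.8] [ 0.5736 -0.1349]
white_pot scene 0.75 [317.2 409.7] [ 0.4862 -0.235 ]
white_pot scene 0.63 [299.7 383.3] [ 0.4868 -0.1681]
white_pot_insert scene 0.65 [282.2 355.4] [ 0.4852 -0.0933]
white_pot_insert scene 0.59 [298.1 385. ] [ 0.4929 -0.1662]
1.2
```

```bash
cat > b.py <<'E'
from h import *
import pickle
o=pickle.load(open("o.pkl","rb"))
S=8
def hullmask(pts,off):
    m=np.zeros((1000,1400),np.uint8)
    cv2.fillConvexPoly(m,cv2.convexHull(np.round((pts-off)*S).astype(np.int32)),1); return m
box=np.array([[sx*.0375,sy*.141,z] for sx in(-1,1) for sy in(-1,1) for z in(0,.012)])
res={}
for n,y0 in(("grey_rack",-.2),("white_rack",.24)):
    tg={}
    for cam in("top","scene"):
        m=o[n,cam][0]['pixels'].astype(np.uint8)
        m=cv2.morphologyEx(m,cv2.MORPH_OPEN,np.ones((2,2),np.uint8))
        k,l,st,_=cv2.connectedComponentsWithStats(m)
        ys,xs=np.nonzero(m); 
        pts=np.c_[xs,ys].astype(float); off=pts.min(0)-10
        h=cv2.convexHull(pts.astype(np.float32))[:,0]
        # pixel squares
        sq=np.concatenate([h+[a,b] for a in(-.5,.5) for b in(-.5,.5)])
        tg[cam]=(off,hullmask(sq,off))
    def cost(p,cams=("top","scene")):
        c=0
        for cam in cams:
            off,t=tg[cam]; q=hullmask(proj(T(p,box),cam),off); c+=(q^t).sum()/t.sum()
        return c
    for cams in(("top",),("scene",),("top","scene")):
        g=minimize(cost,[.48,y0,0],args=(cams,),method="Nelder-Mead",options=dict(initial_simplex=np.array([[.48,y0,0],[.5,y0,0],[.48,y0+.02,0],[.48,y0,.08]]),xatol=1e-4,fatol=1e-4))
        print(n,cams,np.round(g.x,4),g.fun)
    res[n]=g.x
pickle.dump(res,open("racks.pkl","wb"))
E
python3 b.py
cat > ov.py <<'E'
from h import *
import pickle,sys
res=pickle.load(open("racks.pkl","rb"))
tag=sys.argv[1]
for cam,roi in(("top",(140,190,340,120)),("scene",(190,180,300,190))):
    im=read_camera(cam); x,y,w,h=roi
    S=min(800//w,600//h); z=cv2.resize(im[y:y+h,x:x+w],None,fx=S,fy=S,interpolation=cv2.INTER_CUBIC)
    raw=z.copy()
    t=np.linspace(0,2*np.pi,40)
    def dr(P,col):
        q=((proj(P,cam)-[x,y]+.5)*S).round().astype(np.int32); cv2.polylines(z,[q],True,col,1)
    for n,p in res.items():
        dr(T(p,[[a*.0375,b*.141,.012] for a,b in((1,1),(1,-1),(-1,-1),(-1,1))]),(255,255,0))
        for wy in(.096,.032,-.032,-.096):
            dr(T(p,np.c_[.0275*np.cos(t),wy+.0275*np.sin(t),0*t+.012]),(255,0,255))
    cv2.imwrite(f"pics/ov_{cam}_{tag}.png",np.vstack([raw,z]) if 2*h*S<=600 else z)
E
python3 ov.py 1
```

```text
grey_rack ('top',) [ 0.4869 -0.1996  0.0087] 0.05467955771057068
grey_rack ('scene',) [ 0.488  -0.2052  0.0094] 0.07719118806486276
grey_rack ('top', 'scene') [ 0.4877 -0.2037  0.0065] 0.1372296116797244
white_rack ('top',) [0.4612 0.2467 0.0181] 0.03496271956478916
white_rack ('scene',) [0.4618 0.2359 0.0318] 0.06241872561768531
white_rack ('top', 'scene') [0.4613 0.2411 0.0183] 0.11287036653696081
```

View pics/ov_top_1.png

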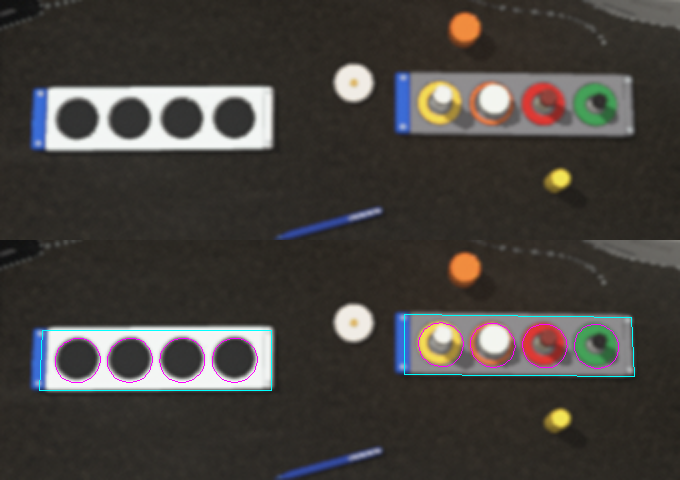

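View pics/ov_scene_1.png

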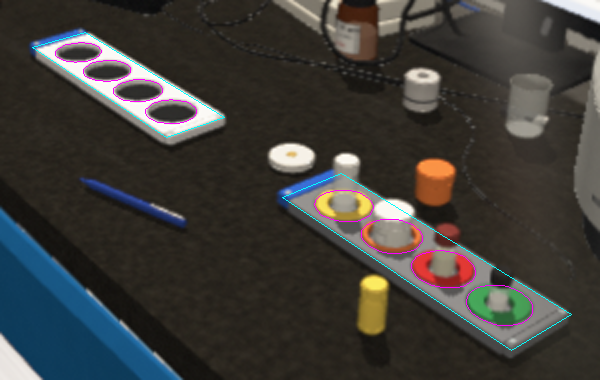

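```bash
cat > c.py <<'E'
from h import *
import pickle
res=pickle.load(open("racks.pkl","rb"))
W=[.096,.032,-.032,-.096]
cen={}
for cam in("top","scene"):
    im=read_camera(cam); S=6
    big=cv2.resize(im,None,fx=S,fy=S,interpolation=cv2.INTER_CUBIC)
    hsv=cv2.cvtColor(big,cv2.COLOR_BGR2HSV)
    for n,z in(("white_rack",.0085),("grey_rack",.0135)):
        for i,w in enumerate(W):
            c0=proj(T(res[n],[0,w,.012]),cam)[0]
            rad=16 if cam=="top" else 20
            roi=np.zeros(big.shape[:2],np.uint8); cv2.circle(roi,tuple(int(v) for v in (c0+.5)*S),rad*S,1,-1)
            if n=="white_rack": m=(big.max(2)<110)
            else: m=(hsv[...,1]>115)&(hsv[...,2]>60)&((hsv[...,0]<95)|(hsv[...,0]>140))
            m=(m&(roi>0)).astype(np.uint8)
            k,l,st,ct=cv2.connectedComponentsWithStats(m); 
            j=1+np.argmax(st[1:,4]); ys,xs=np.nonzero(l==j)
            h=cv2.convexHull(np.c_[xs,ys].astype(np.int32)); M=cv2.moments(h)
            c=np.array([M['m10'],M['m01']])/M['m00']/S-.5+.5/S
            cen[n,cam,i]=(c,z); print(n,cam,i,np.round(c,1),np.round(np.sqrt(M['m00']/np.pi)/S,1),np.round(ray(c,z,cam),4))
for n in res:
    for cams in(("top",),("scene",),("top","scene")):
        f=lambda p:np.concatenate([proj(T(p,[0,w,cen[n,c,i][1]]),c)[0]-cen[n,c,i][0] for c in cams for i,w in enumerate(W)])
        g=least_squares(f,res[n],x_scale=.1,loss='soft_l1'); print(n,cams,np.round(g.x,4),np.round(g.fun,1))
    res[n]=g.x
    print(np.round(T(g.x,[[0,w,0] for w in W]),4))
pickle.dump(res,open("racks.pkl","wb"))
E
python3 c.py; python3 ov.py 2
```

```text
white_rack top 0 [178.2 249. ] 9.9 [0.4615 0.3375]
white_rack top 1 [204.4 248.8] 9.8 [0.463  0.2734]
white_rack top 2 [230.6 248.7] 9.8 [0.4646 0.2093]
white_rack top 3 [256.7 248.4] 9.8 [0.4662 0.1453]
grey_rack top 0 [359.3 241. ] 10.7 [ 0.4883 -0.1066]
grey_rack top 1 [384.6 242. ] 10.4 [ 0.4869 -0.1689]
grey_rack top 2 [411.2 241.6] 10.7 [ 0.489  -0.2344]
grey_rack top 3 [437.1 241.8] 10.0 [ 0.4894 -0.2982]
white_rack scene 0 [229.7 195. ] 12.4 [0.4971 0.3959]
white_rack scene 1 [250.7 201.7] 7.8 [0.5178 0.3304]
white_rack scene 2 [266.2 211.4] 7.5 [0.518  0.2621]
white_rack scene 3 [282.8 221.7] 7.1 [0.5182 0.1939]
grey_rack scene 0 [361.4 282.1] 10.5 [ 0.4854 -0.1096]
grey_rack scene 1 [385.3 297.9] 10.8 [ 0.4844 -0.1748]
grey_rack scene 2 [411.1 313.8] 11.8 [ 0.4862 -0.2373]
grey_rack scene 3 [439.  331.7] 12.0 [ 0.4864 -0.3008]
grey_rack ('top',) [ 0.4884 -0.202   0.0086] [-0.2  0.3  0.4 -0.5 -0.1  0.1 -0.1  0.1]
grey_rack ('scene',) [ 0.4857 -0.2055  0.0042] [-0.1  0.  -0.1 -0.5 -0.1  0.1  0.2  0.3]
grey_rack ('top', 'scene') [ 0.4877 -0.2034  0.0059] [ 0.3  0.5  1.  -0.2  0.4  0.5  0.5  0.5 -0.1 -0.8 -0.1 -1.4 -0.1 -0.8
  0.1 -0.8]
[[ 0.4871 -0.1074  0.    ]
 [ 0.4875 -0.1714  0.    ]
 [ 0.4879 -0.2354  0.    ]
 [ 0.4882 -0.2994  0.    ]]
white_rack ('top',) [0.4638 0.2414 0.0243] [ 0.1  0.   0.  -0.  -0.  -0.  -0.1  0. ]
white_rack ('scene',) [0.5136 0.2945 0.0975] [ 3.7  0.1 -1.7  1.3 -0.6  0.1  0.4 -1.3]
white_rack ('top', 'scene') [0.4731 0.2418 0.1061] [ 0.2 -0.6  0.1 -2.7 -0.1 -4.8 -0.2 -6.8  0.  11.3 -4.6 13.1 -2.6 12.6
 -0.6 12. ]
[[0.4629 0.3373 0.    ]
 [0.4697 0.2736 0.    ]
 [0.4765 0.21   0.    ]
 [0.4833 0.1463 0.    ]]
```

View pics/ov_top_2.png

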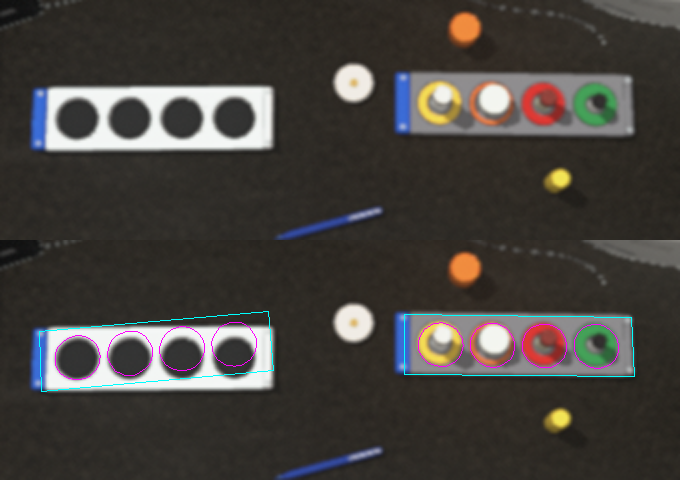

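View pics/ov_scene_2.png

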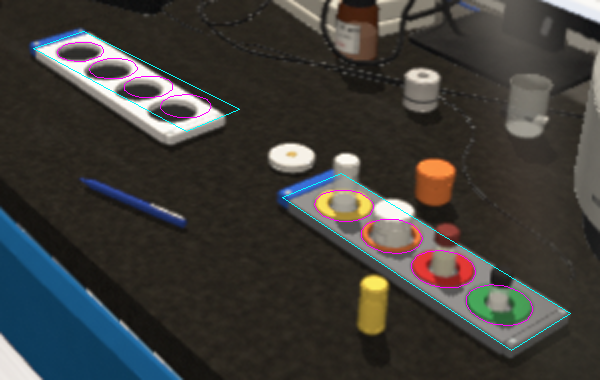

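```bash
python3 - <<'E'
from h import *
import pickle
res=pickle.load(open("racks.pkl","rb")); res["white_rack"]=np.array([.463,.240,.0243]); pickle.dump(res,open("racks.pkl","wb"))
for cam,roi in(("top",(340,220,120,45)),("scene",(330,250,150,100))):
    im=read_camera(cam); x,y,w,h=roi; S=800//w if cam=="top" else 5
    z=cv2.resize(im[y:y+h,x:x+w],None,fx=S,fy=S,interpolation=cv2.INTER_CUBIC)
    if cam=="top": raw=z.copy()
    t=np.linspace(0,2*np.pi,40)
    for w_,H,r,name in((.096,.061,.012,"w"),(.032,.039,.0185,"p"),(-.032,.051,.011,"r"),(-.096,.045,.009,"b")):
        q=proj(T(res["grey_rack"],np.c_[r*np.cos(t),w_+r*np.sin(t),0*t+H]),cam)
        cv2.polylines(z,[((q-[x,y]+.5)*S).round().astype(np.int32)],True,(255,0,255),1)
    cv2.imwrite(f"pics/caps_{cam}.png",np.vstack([raw,z]) if cam=="top" else z)
E
```

```text
(no output)
```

View pics/caps_top.png

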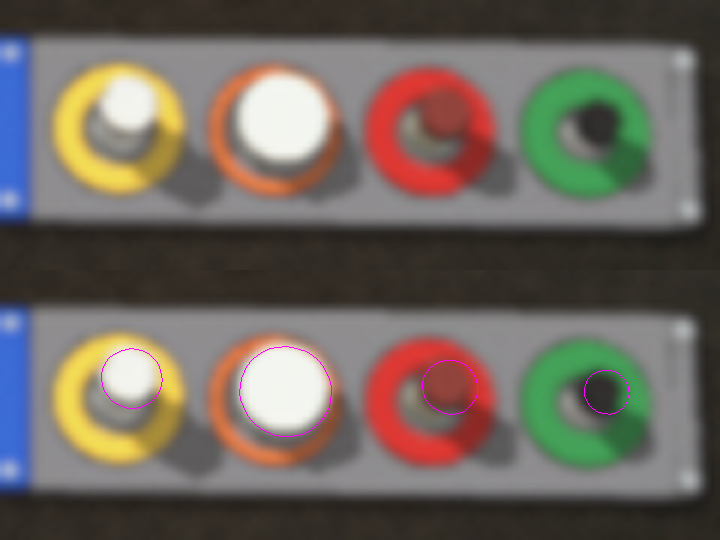

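View pics/caps_scene.png

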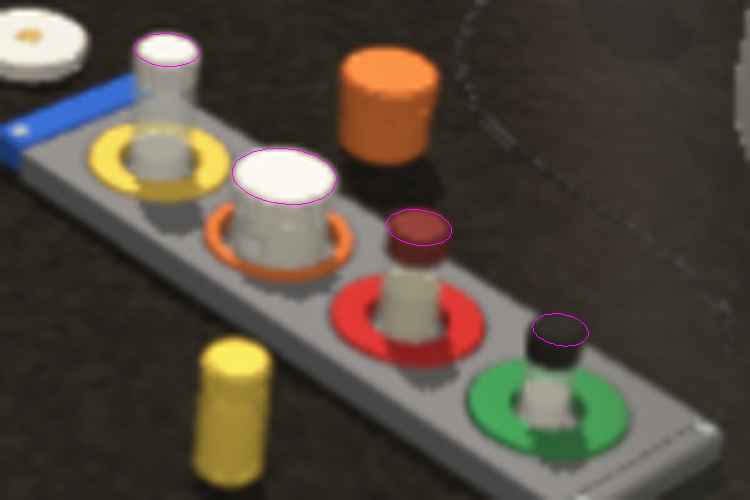

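Call:
apply_moves --motion '[{"tx":5,"ty":-5,"tz":1,"rz":-8,"fingers":100},{"tx":9,"ty":-9.5,"tz":2,"rz":-16,"fingers":100},{"tx":13,"ty":-14,"tz":3,"rz":-24,"fingers":100},{"tx":17,"ty":-18.5,"tz":4,"rz":-32,"fingers":100},{"tx":21,"ty":-23,"tz":5,"rz":-40,"fingers":100},{"tx":25,"ty":-27.5,"tz":6,"rz":-48,"fingers":100},{"tx":29,"ty":-32,"tz":7,"rz":-56,"fingers":100},{"tx":33,"ty":-36.5,"tz":8,"rz":-62,"fingers":100},{"tx":37,"ty":-41,"tz":9,"rz":-66,"fingers":100},{"tx":40,"ty":-44,"tz":10,"rz":-69.3,"fingers":100},{"tx":41.8,"ty":-45.2,"tz":10.4,"rz":-69.3,"fingers":100},{"tx":41.8,"ty":-45.2,"tz":10.4,"rz":-69.3,"fingers":100},{"tx":41.8,"ty":-45.2,"tz":10.4,"rz":-69.3,"fingers":100},{"tx":41.8,"ty":-45.2,"tz":10.4,"rz":-69.3,"fingers":100}]' --newtons 25

```text
validation failed for argument at $.mo...
```

Call:
apply_moves --motion '[{"tx":5.0,"ty":-5.0,"tz":1.0,"rx":0.0,"ry":0.0,"rz":-8.0,"fingers":100.0}]' --newtons 25.0

```text
clock: 1.72
tool_pos: [0.2796, -0.6243, 0.3959]
orientation: [179.8, 0.1, 28.5]
force: [1.2, 0.3, -1.0]
opening: 0.814
```

Call:
apply_moves --motion '[{"tx":4.5,"ty":-4,"tz":1,"rx":0,"ry":0,"rz":-8,"fingers":100},{"tx":9,"ty":-7.5,"tz":2,"rx":0,"ry":0,"rz":-16,"fingers":100},{"tx":13.5,"ty":-11,"tz":3,"rx":0,"ry":0,"rz":-24,"fingers":100},{"tx":18,"ty":-15,"tz":4,"rx":0,"ry":0,"rz":-32,"fingers":100},{"tx":22.5,"ty":-18.5,"tz":5,"rx":0,"ry":0,"rz":-40,"fingers":100},{"tx":27,"ty":-22,"tz":6,"rx":0,"ry":0,"rz":-47,"fingers":100},{"tx":31.5,"ty":-26,"tz":7,"rx":0,"ry":0,"rz":-53,"fingers":100},{"tx":36,"ty":-30,"tz":8,"rx":0,"ry":0,"rz":-58,"fingers":100},{"tx":40,"ty":-33,"tz":9,"rx":0,"ry":0,"rz":-61.5,"fingers":100},{"tx":42.9,"ty":-35.5,"tz":9.6,"rx":0,"ry":0,"rz":-61.5,"fingers":100},{"tx":42.9,"ty":-35.5,"tz":9.6,"rx":0,"ry":0,"rz":-61.5,"fingers":100},{"tx":42.9,"ty":-35.5,"tz":9.6,"rx":0,"ry":0,"rz":-61.5,"fingers":100},{"tx":42.9,"ty":-35.5,"tz":9.6,"rx":0,"ry":0,"rz":-61.5,"fingers":100}]' --newtons 25

```text
clock: 3.35
tool_pos: [0.4865, -0.1091, 0.2979]
orientation: [-179.9, 0.2, 89.9]
force: [-0.0, -0.0, 0.3]
opening: 0.607
```

Call:
apply_moves --motion '[{"tx":0.15,"ty":0.1,"tz":3,"rx":0,"ry":0,"rz":0,"fingers":100},{"tx":0.15,"ty":0.1,"tz":6,"rx":0,"ry":0,"rz":0,"fingers":100},{"tx":0.15,"ty":0.1,"tz":8.5,"rx":0,"ry":0,"rz":0,"fingers":100},{"tx":0.15,"ty":0.1,"tz":9.8,"rx":0,"ry":0,"rz":0,"fingers":100},{"tx":0.15,"ty":0.1,"tz":9.8,"rx":0,"ry":0,"rz":0,"fingers":100},{"tx":0.15,"ty":0.1,"tz":9.8,"rx":0,"ry":0,"rz":0,"fingers":150},{"tx":0.15,"ty":0.1,"tz":9.8,"rx":0,"ry":0,"rz":0,"fingers":255},{"tx":0.15,"ty":0.1,"tz":9.8,"rx":0,"ry":0,"rz":0,"fingers":255},{"tx":0.15,"ty":0.1,"tz":9.8,"rx":0,"ry":0,"rz":0,"fingers":255},{"tx":0.15,"ty":0.1,"tz":9.8,"rx":0,"ry":0,"rz":0,"fingers":255},{"tx":0.15,"ty":0.1,"tz":9.8,"rx":0,"ry":0,"rz":0,"fingers":255}]' --newtons 25

```text
clock: 4.72
tool_pos: [0.4877, -0.1082, 0.2007]
orientation: [180.0, 0.3, 89.9]
force: [0.3, -0.7, 7.6]
opening: 0.269
```

```bash
python3 - <<'E'
from h import *
for cam,roi in(("top",(320,190,150,100)),("scene",(300,200,180,150))):
    im=read_camera(cam); x,y,w,h=roi
    cv2.imwrite(f"pics/g1_{cam}.png",cv2.resize(im[y:y+h,x:x+w],None,fx=3,fy=3,interpolation=cv2.INTER_CUBIC))
E
```

```text
(no output)
```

View pics/g1_scene.png

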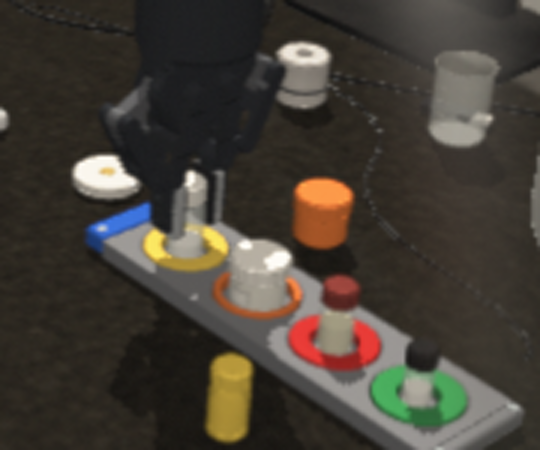

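Call:
apply_moves --motion '[{"tx":0,"ty":0,"tz":-1,"rx":0,"ry":0,"rz":0,"fingers":255},{"tx":0,"ty":0,"tz":-3,"rx":0,"ry":0,"rz":0,"fingers":255},{"tx":0,"ty":0,"tz":-6,"rx":0,"ry":0,"rz":0,"fingers":255},{"tx":1,"ty":0,"tz":-8,"rx":0,"ry":0,"rz":0,"fingers":255},{"tx":3,"ty":-0.3,"tz":-8,"rx":0,"ry":0,"rz":0,"fingers":255},{"tx":6,"ty":-0.6,"tz":-8,"rx":0,"ry":0,"rz":0,"fingers":255},{"tx":10,"ty":-1,"tz":-8,"rx":0,"ry":0,"rz":0,"fingers":255},{"tx":14,"ty":-1.4,"tz":-8,"rx":0,"ry":0,"rz":0,"fingers":255},{"tx":18,"ty":-1.7,"tz":-8,"rx":0,"ry":0,"rz":0,"fingers":255},{"tx":21.5,"ty":-2,"tz":-8,"rx":0,"ry":0,"rz":0,"fingers":255},{"tx":24,"ty":-2.2,"tz":-8,"rx":0,"ry":0,"rz":0,"fingers":255},{"tx":25.2,"ty":-2.2,"tz":-8,"rx":0,"ry":0,"rz":0,"fingers":255},{"tx":25.2,"ty":-2.2,"tz":-7,"rx":0,"ry":0,"rz":0,"fingers":255},{"tx":25.2,"ty":-2.2,"tz":-5,"rx":0,"ry":0,"rz":0,"fingers":255},{"tx":25.2,"ty":-2.2,"tz":-3,"rx":0,"ry":0,"rz":0,"fingers":255},{"tx":25.2,"ty":-2.2,"tz":-2,"rx":0,"ry":0,"rz":0,"fingers":255},{"tx":25.2,"ty":-2.2,"tz":-2,"rx":0,"ry":0,"rz":0,"fingers":255}]' --newtons 25

```text
clock: 6.95
tool_pos: [0.466, 0.1432, 0.2188]
orientation: [-179.9, 0.3, 89.9]
force: [-0.8, -1.2, 1.0]
opening: 0.268
```

```bash
python3 - <<'E'
from h import *
for cam,roi in(("top",(320,190,150,100)),("scene",(190,140,260,190))):
    im=read_camera(cam); x,y,w,h=roi
    cv2.imwrite(f"pics/g2_{cam}.png",cv2.resize(im[y:y+h,x:x+w],None,fx=3,fy=3,interpolation=cv2.INTER_CUBIC))
E
```

```text
(no output)
```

View pics/g2_scene.png

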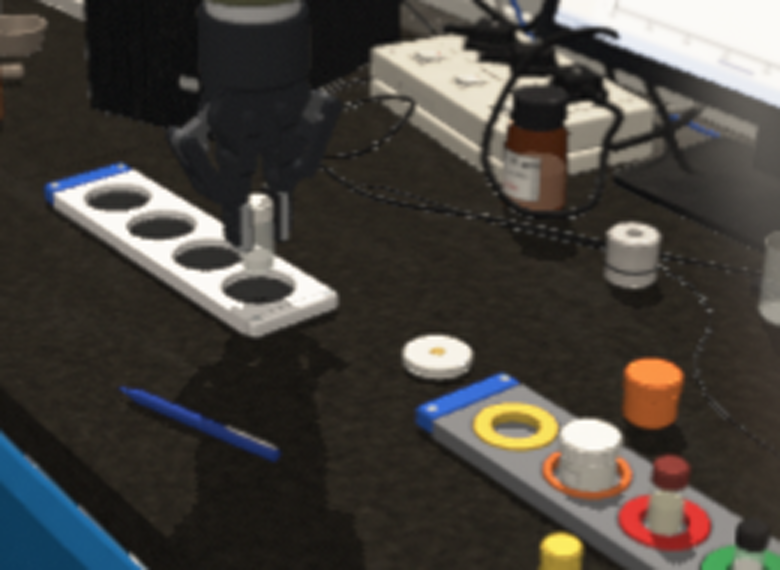

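Call:
apply_moves --motion '[{"tx":0,"ty":0,"tz":0.8,"rx":0,"ry":0,"rz":0,"fingers":255},{"tx":0,"ty":0,"tz":1.5,"rx":0,"ry":0,"rz":0,"fingers":255},{"tx":0,"ty":0,"tz":1.8,"rx":0,"ry":0,"rz":0,"fingers":255},{"tx":0,"ty":0,"tz":1.8,"rx":0,"ry":0,"rz":0,"fingers":255},{"tx":0,"ty":0,"tz":1.8,"rx":0,"ry":0,"rz":0,"fingers":170},{"tx":0,"ty":0,"tz":1.8,"rx":0,"ry":0,"rz":0,"fingers":140},{"tx":0,"ty":0,"tz":1.8,"rx":0,"ry":0,"rz":0,"fingers":110},{"tx":0,"ty":0,"tz":1.8,"rx":0,"ry":0,"rz":0,"fingers":100},{"tx":0,"ty":0,"tz":0,"rx":0,"ry":0,"rz":0,"fingers":100},{"tx":0,"ty":0,"tz":-3,"rx":0,"ry":0,"rz":0,"fingers":100},{"tx":0,"ty":0,"tz":-6,"rx":0,"ry":0,"rz":0,"fingers":100},{"tx":0,"ty":0,"tz":-7,"rx":0,"ry":0,"rz":0,"fingers":100}]' --newtons 25

```text
clock: 8.55
tool_pos: [0.4663, 0.1439, 0.2912]
orientation: [179.8, 0.2, 89.8]
force: [-0.1, -0.5, -0.1]
opening: 0.611
```

```bash
python3 - <<'E'
from h import *
for cam,roi in(("top",(320,190,150,100)),("scene",(190,140,260,190))):
    im=read_camera(cam); x,y,w,h=roi
    cv2.imwrite(f"pics/g3_{cam}.png",cv2.resize(im[y:y+h,x:x+w],None,fx=3,fy=3,interpolation=cv2.INTER_CUBIC))
E
```

```text
(no output)
```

View pics/g3_scene.png

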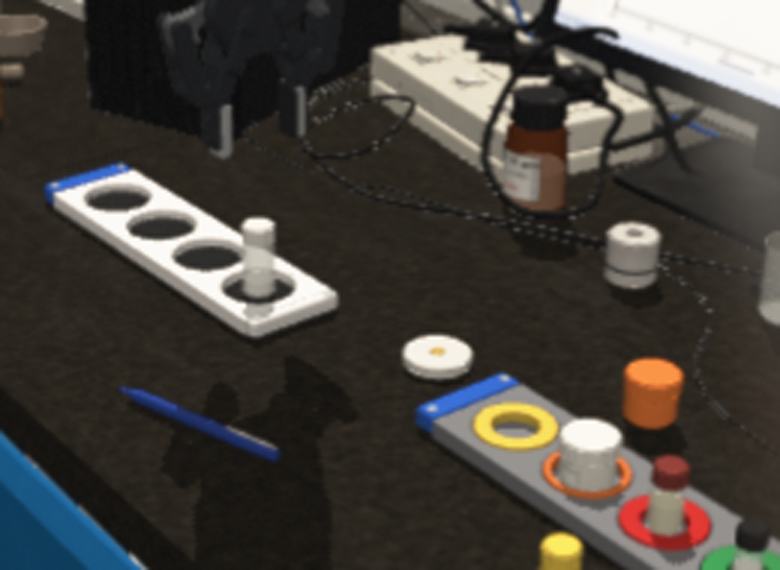

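Call:
apply_moves --motion '[{"tx":-4,"ty":0.3,"tz":0,"rx":0,"ry":0,"rz":0,"fingers":80},{"tx":-9,"ty":0.6,"tz":0,"rx":0,"ry":0,"rz":0,"fingers":80},{"tx":-14,"ty":1,"tz":0,"rx":0,"ry":0,"rz":0,"fingers":80},{"tx":-19,"ty":1.4,"tz":0,"rx":0,"ry":0,"rz":0,"fingers":80},{"tx":-24,"ty":1.7,"tz":0,"rx":0,"ry":0,"rz":0,"fingers":80},{"tx":-28,"ty":2,"tz":0,"rx":0,"ry":0,"rz":0,"fingers":80},{"tx":-31.6,"ty":2.2,"tz":0,"rx":0,"ry":0,"rz":0,"fingers":80},{"tx":-31.6,"ty":2.2,"tz":1,"rx":0,"ry":0,"rz":0,"fingers":80},{"tx":-31.6,"ty":2.2,"tz":3,"rx":0,"ry":0,"rz":0,"fingers":80},{"tx":-31.6,"ty":2.2,"tz":6,"rx":0,"ry":0,"rz":0,"fingers":80},{"tx":-31.6,"ty":2.2,"tz":8.5,"rx":0,"ry":0,"rz":0,"fingers":80},{"tx":-31.6,"ty":2.2,"tz":10,"rx":0,"ry":0,"rz":0,"fingers":80},{"tx":-31.6,"ty":2.2,"tz":10,"rx":0,"ry":0,"rz":0,"fingers":80},{"tx":-31.6,"ty":2.2,"tz":10,"rx":0,"ry":0,"rz":0,"fingers":110},{"tx":-31.6,"ty":2.2,"tz":10,"rx":0,"ry":0,"rz":0,"fingers":255},{"tx":-31.6,"ty":2.2,"tz":10,"rx":0,"ry":0,"rz":0,"fingers":255},{"tx":-31.6,"ty":2.2,"tz":10,"rx":0,"ry":0,"rz":0,"fingers":255},{"tx":-31.6,"ty":2.2,"tz":10,"rx":0,"ry":0,"rz":0,"fingers":255},{"tx":-31.6,"ty":2.2,"tz":10,"rx":0,"ry":0,"rz":0,"fingers":255}]' --newtons 25

```text
clock: 11.02
tool_pos: [0.4879, -0.1727, 0.1927]
orientation: [179.8, 0.3, 89.8]
force: [-1.3, 0.9, 7.5]
opening: 0.421
```

```bash
python3 - <<'E'
from h import *
for cam,roi in(("scene",(190,140,300,200)),):
    im=read_camera(cam); x,y,w,h=roi
    cv2.imwrite(f"pics/g4_{cam}.png",cv2.resize(im[y:y+h,x:x+w],None,fx=2.6,fy=2.6,interpolation=cv2.INTER_CUBIC))
E
```

```text
(no output)
```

View pics/g4_scene.png

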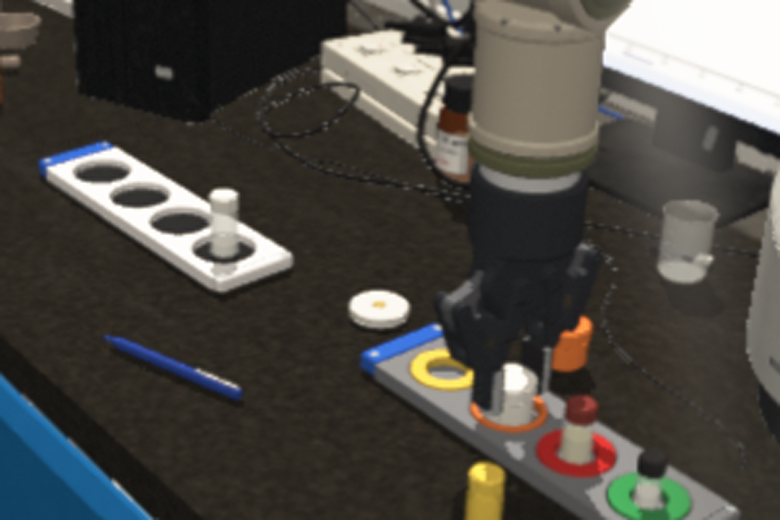

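Call:
apply_moves --motion '[{"tx":0,"ty":0,"tz":-1,"rx":0,"ry":0,"rz":0,"fingers":255},{"tx":0,"ty":0,"tz":-3,"rx":0,"ry":0,"rz":0,"fingers":255},{"tx":0,"ty":0,"tz":-6,"rx":0,"ry":0,"rz":0,"fingers":255},{"tx":1,"ty":0,"tz":-8,"rx":0,"ry":0,"rz":0,"fingers":255},{"tx":3,"ty":-0.2,"tz":-8.5,"rx":0,"ry":0,"rz":0,"fingers":255},{"tx":6,"ty":-0.4,"tz":-8.5,"rx":0,"ry":0,"rz":0,"fingers":255},{"tx":10,"ty":-0.6,"tz":-8.5,"rx":0,"ry":0,"rz":0,"fingers":255},{"tx":14,"ty":-1,"tz":-8.5,"rx":0,"ry":0,"rz":0,"fingers":255},{"tx":18,"ty":-1.2,"tz":-8.5,"rx":0,"ry":0,"rz":0,"fingers":255},{"tx":22,"ty":-1.5,"tz":-8.5,"rx":0,"ry":0,"rz":0,"fingers":255},{"tx":26,"ty":-1.8,"tz":-8.5,"rx":0,"ry":0,"rz":0,"fingers":255},{"tx":30,"ty":-2,"tz":-8.5,"rx":0,"ry":0,"rz":0,"fingers":255},{"tx":34,"ty":-2.2,"tz":-8.5,"rx":0,"ry":0,"rz":0,"fingers":255},{"tx":37,"ty":-2.4,"tz":-8.5,"rx":0,"ry":0,"rz":0,"fingers":255},{"tx":38.1,"ty":-2.4,"tz":-8.5,"rx":0,"ry":0,"rz":0,"fingers":255},{"tx":38.1,"ty":-2.4,"tz":-7,"rx":0,"ry":0,"rz":0,"fingers":255},{"tx":38.1,"ty":-2.4,"tz":-5,"rx":0,"ry":0,"rz":0,"fingers":255},{"tx":38.1,"ty":-2.4,"tz":-3,"rx":0,"ry":0,"rz":0,"fingers":255},{"tx":38.1,"ty":-2.4,"tz":-2,"rx":0,"ry":0,"rz":0,"fingers":255},{"tx":38.1,"ty":-2.4,"tz":-2,"rx":0,"ry":0,"rz":0,"fingers":255}]' --newtons 25

```text
clock: 13.58
tool_pos: [0.4647, 0.2076, 0.21]
orientation: [179.9, 0.3, 89.8]
force: [0.2, -0.5, 0.7]
opening: 0.417
```

```bash
python3 - <<'E'
from h import *
for cam,roi in(("scene",(190,140,260,190)),):
    im=read_camera(cam); x,y,w,h=roi
    cv2.imwrite(f"pics/g5_{cam}.png",cv2.resize(im[y:y+h,x:x+w],None,fx=3,fy=3,interpolation=cv2.INTER_CUBIC))
E
```

```text
(no output)
```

View pics/g5_scene.png

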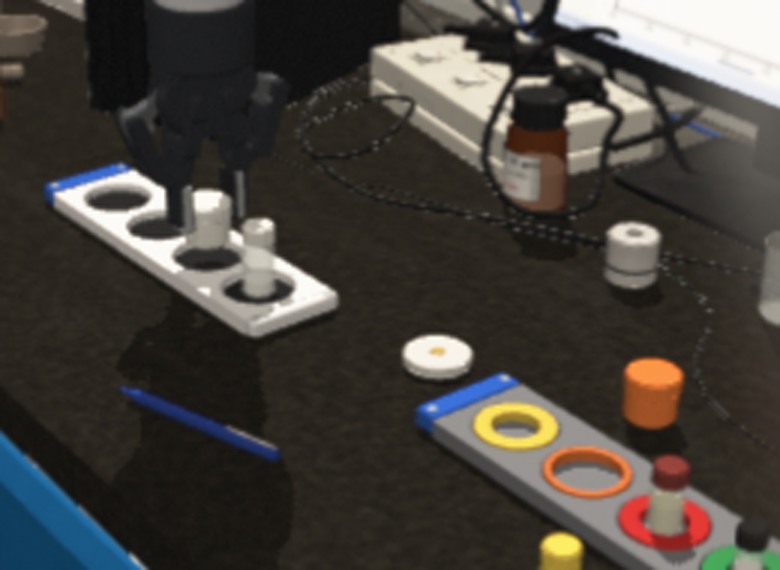

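Call:
apply_moves --motion '[{"tx":0,"ty":0,"tz":0.8,"rx":0,"ry":0,"rz":0,"fingers":255},{"tx":0,"ty":0,"tz":1.5,"rx":0,"ry":0,"rz":0,"fingers":255},{"tx":0,"ty":0,"tz":1.8,"rx":0,"ry":0,"rz":0,"fingers":255},{"tx":0,"ty":0,"tz":1.8,"rx":0,"ry":0,"rz":0,"fingers":255},{"tx":0,"ty":0,"tz":1.8,"rx":0,"ry":0,"rz":0,"fingers":130},{"tx":0,"ty":0,"tz":1.8,"rx":0,"ry":0,"rz":0,"fingers":100},{"tx":0,"ty":0,"tz":1.8,"rx":0,"ry":0,"rz":0,"fingers":80},{"tx":0,"ty":0,"tz":1.8,"rx":0,"ry":0,"rz":0,"fingers":80},{"tx":0,"ty":0,"tz":0,"rx":0,"ry":0,"rz":0,"fingers":80},{"tx":0,"ty":0,"tz":-3,"rx":0,"ry":0,"rz":0,"fingers":80},{"tx":0,"ty":0,"tz":-6,"rx":0,"ry":0,"rz":0,"fingers":80},{"tx":0,"ty":0,"tz":-8,"rx":0,"ry":0,"rz":0,"fingers":80}]' --newtons 25

```text
clock: 15.12
tool_pos: [0.4646, 0.2082, 0.2919]
orientation: [179.8, 0.3, 89.8]
force: [-0.3, 0.2, -0.2]
opening: 0.689
```

```bash
python3 - <<'E'
from h import *
for cam,roi in(("scene",(190,140,260,190)),):
    im=read_camera(cam); x,y,w,h=roi
    cv2.imwrite(f"pics/g6_{cam}.png",cv2.resize(im[y:y+h,x:x+w],None,fx=3,fy=3,interpolation=cv2.INTER_CUBIC))
E
```

```text
(no output)
```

View pics/g6_scene.png

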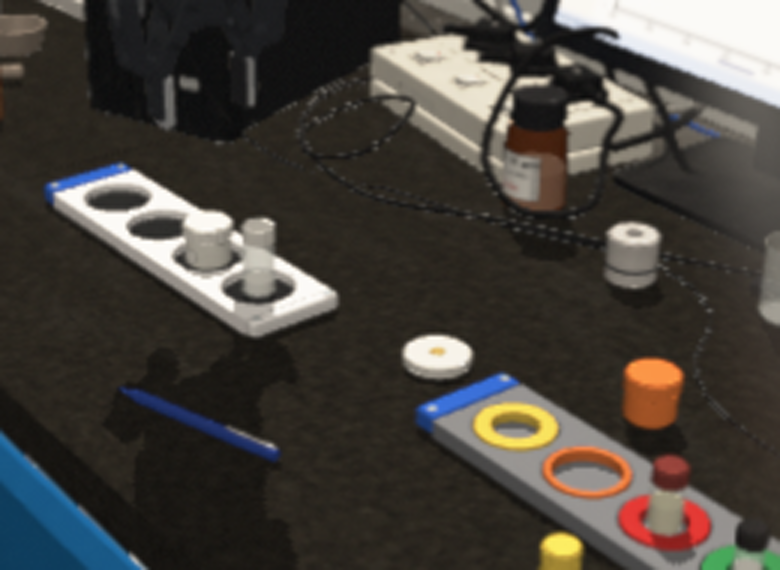

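Call:
apply_moves --motion '[{"tx":-4,"ty":0.3,"tz":0,"rx":0,"ry":0,"rz":0,"fingers":100},{"tx":-9,"ty":0.6,"tz":0,"rx":0,"ry":0,"rz":0,"fingers":100},{"tx":-14,"ty":1,"tz":0,"rx":0,"ry":0,"rz":0,"fingers":100},{"tx":-19,"ty":1.2,"tz":0,"rx":0,"ry":0,"rz":0,"fingers":100},{"tx":-24,"ty":1.4,"tz":0,"rx":0,"ry":0,"rz":0,"fingers":100},{"tx":-29,"ty":1.6,"tz":0,"rx":0,"ry":0,"rz":0,"fingers":100},{"tx":-34,"ty":1.9,"tz":0,"rx":0,"ry":0,"rz":0,"fingers":100},{"tx":-39,"ty":2.1,"tz":0,"rx":0,"ry":0,"rz":0,"fingers":100},{"tx":-43,"ty":2.3,"tz":0,"rx":0,"ry":0,"rz":0,"fingers":100},{"tx":-44.4,"ty":2.3,"tz":0,"rx":0,"ry":0,"rz":0,"fingers":100},{"tx":-44.4,"ty":2.3,"tz":1,"rx":0,"ry":0,"rz":0,"fingers":100},{"tx":-44.4,"ty":2.3,"tz":3.5,"rx":0,"ry":0,"rz":0,"fingers":100},{"tx":-44.4,"ty":2.3,"tz":6.5,"rx":0,"ry":0,"rz":0,"fingers":100},{"tx":-44.4,"ty":2.3,"tz":9,"rx":0,"ry":0,"rz":0,"fingers":100},{"tx":-44.4,"ty":2.3,"tz":9.7,"rx":0,"ry":0,"rz":0,"fingers":100},{"tx":-44.4,"ty":2.3,"tz":9.7,"rx":0,"ry":0,"rz":0,"fingers":100},{"tx":-44.4,"ty":2.3,"tz":9.7,"rx":0,"ry":0,"rz":0,"fingers":150},{"tx":-44.4,"ty":2.3,"tz":9.7,"rx":0,"ry":0,"rz":0,"fingers":170}]' --newtons 25

```text
clock: 17.42
tool_pos: [0.487, -0.2362, 0.1994]
orientation: [179.6, 0.2, 89.8]
force: [0.2, -0.2, -0.3]
opening: 0.332
```

```bash
python3 - <<'E'
from h import *
for cam,roi in(("scene",(290,190,200,180)),):
    im=read_camera(cam); x,y,w,h=roi
    cv2.imwrite(f"pics/g7_{cam}.png",cv2.resize(im[y:y+h,x:x+w],None,fx=3,fy=3,interpolation=cv2.INTER_CUBIC))
E
```

```text
(no output)
```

View pics/g7_scene.png

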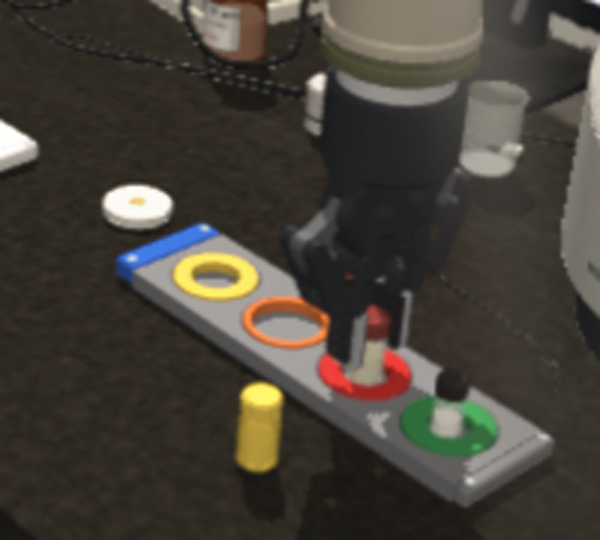

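Call:
apply_moves --motion '[{"tx":0,"ty":0.1,"tz":0.4,"rx":0,"ry":0,"rz":0,"fingers":170},{"tx":0,"ty":0.1,"tz":0.4,"rx":0,"ry":0,"rz":0,"fingers":255},{"tx":0,"ty":0.1,"tz":0.4,"rx":0,"ry":0,"rz":0,"fingers":255},{"tx":0,"ty":0.1,"tz":0.4,"rx":0,"ry":0,"rz":0,"fingers":255},{"tx":0,"ty":0.1,"tz":0.4,"rx":0,"ry":0,"rz":0,"fingers":255}]' --newtons 25

```text
clock: 18.1
tool_pos: [0.488, -0.2363, 0.1953]
orientation: [179.6, 0.2, 89.8]
force: [0.6, 0.1, 1.4]
opening: 0.248
```

Call:
apply_moves --motion '[{"tx":0,"ty":0,"tz":-1,"rx":0,"ry":0,"rz":0,"fingers":255},{"tx":0,"ty":0,"tz":-3,"rx":0,"ry":0,"rz":0,"fingers":255},{"tx":0,"ty":0,"tz":-6,"rx":0,"ry":0,"rz":0,"fingers":255},{"tx":1,"ty":0,"tz":-8,"rx":0,"ry":0,"rz":0,"fingers":255},{"tx":3,"ty":-0.2,"tz":-9,"rx":0,"ry":0,"rz":0,"fingers":255},{"tx":6,"ty":-0.4,"tz":-9,"rx":0,"ry":0,"rz":0,"fingers":255},{"tx":10,"ty":-0.6,"tz":-9,"rx":0,"ry":0,"rz":0,"fingers":255},{"tx":14,"ty":-0.8,"tz":-9,"rx":0,"ry":0,"rz":0,"fingers":255},{"tx":18.5,"ty":-1,"tz":-9,"rx":0,"ry":0,"rz":0,"fingers":255},{"tx":23,"ty":-1.2,"tz":-9,"rx":0,"ry":0,"rz":0,"fingers":255},{"tx":27.5,"ty":-1.5,"tz":-9,"rx":0,"ry":0,"rz":0,"fingers":255},{"tx":32,"ty":-1.7,"tz":-9,"rx":0,"ry":0,"rz":0,"fingers":255},{"tx":36.5,"ty":-2,"tz":-9,"rx":0,"ry":0,"rz":0,"fingers":255},{"tx":41,"ty":-2.2,"tz":-9,"rx":0,"ry":0,"rz":0,"fingers":255},{"tx":45,"ty":-2.4,"tz":-9,"rx":0,"ry":0,"rz":0,"fingers":255},{"tx":48.5,"ty":-2.6,"tz":-9,"rx":0,"ry":0,"rz":0,"fingers":255},{"tx":50.8,"ty":-2.6,"tz":-9,"rx":0,"ry":0,"rz":0,"fingers":255},{"tx":50.8,"ty":-2.6,"tz":-8,"rx":0,"ry":0,"rz":0,"fingers":255},{"tx":50.8,"ty":-2.6,"tz":-6,"rx":0,"ry":0,"rz":0,"fingers":255},{"tx":50.8,"ty":-2.6,"tz":-5,"rx":0,"ry":0,"rz":0,"fingers":255}]' --newtons 25

```text
clock: 20.6
tool_pos: [0.463, 0.271, 0.2417]
orientation: [179.7, 0.4, 89.7]
force: [0.0, 0.6, -0.9]
opening: 0.247
```

```bash
python3 - <<'E'
from h import *
for cam,roi in(("scene",(190,140,260,190)),):
    im=read_camera(cam); x,y,w,h=roi
    cv2.imwrite(f"pics/g8_{cam}.png",cv2.resize(im[y:y+h,x:x+w],None,fx=3,fy=3,interpolation=cv2.INTER_CUBIC))
print(state()['tool_pos'],state()['orientation'])
E
```

```text
[0.46306352 0.27098188 0.24093374] [179.7291119    0.36711424  89.72624162]
```

View pics/g8_scene.png

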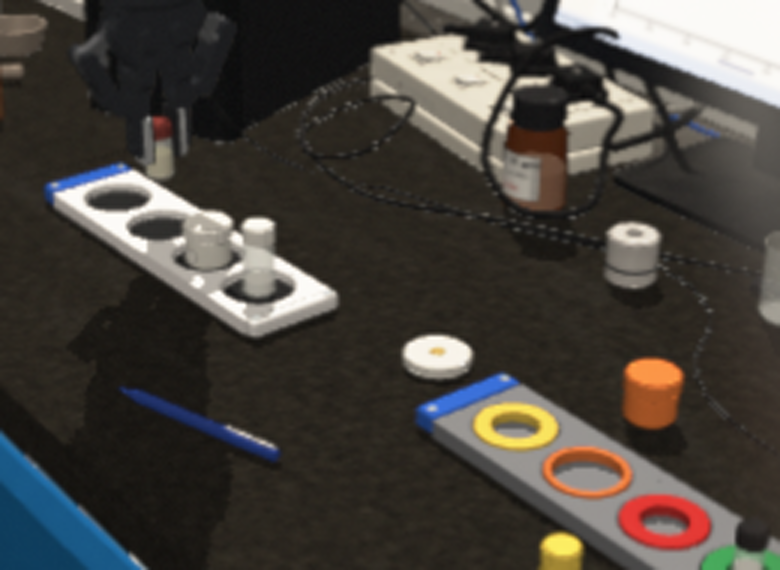

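Call:
apply_moves --motion '[{"tx":0.1,"ty":0,"tz":1.5,"rx":0,"ry":0,"rz":0,"fingers":255},{"tx":0.1,"ty":0,"tz":3,"rx":0,"ry":0,"rz":0,"fingers":255},{"tx":0.1,"ty":0,"tz":4,"rx":0,"ry":0,"rz":0,"fingers":255},{"tx":0.1,"ty":0,"tz":4.5,"rx":0,"ry":0,"rz":0,"fingers":255},{"tx":0.1,"ty":0,"tz":4.5,"rx":0,"ry":0,"rz":0,"fingers":255},{"tx":0.1,"ty":0,"tz":4.5,"rx":0,"ry":0,"rz":0,"fingers":255}]' --newtons 25

```text
clock: 21.4
tool_pos: [0.4633, 0.2718, 0.196]
orientation: [179.7, 0.4, 89.7]
force: [-0.4, -0.1, 0.0]
opening: 0.247
```

Call:
apply_moves --motion '[{"tx":0,"ty":0,"tz":0.05,"rx":0,"ry":0,"rz":0,"fingers":255},{"tx":0,"ty":0,"tz":0.05,"rx":0,"ry":0,"rz":0,"fingers":180},{"tx":0,"ty":0,"tz":0.05,"rx":0,"ry":0,"rz":0,"fingers":150},{"tx":0,"ty":0,"tz":0.05,"rx":0,"ry":0,"rz":0,"fingers":110},{"tx":0,"ty":0,"tz":0.05,"rx":0,"ry":0,"rz":0,"fingers":100},{"tx":0,"ty":0,"tz":-1.5,"rx":0,"ry":0,"rz":0,"fingers":100},{"tx":0,"ty":0,"tz":-4,"rx":0,"ry":0,"rz":0,"fingers":100},{"tx":0,"ty":0,"tz":-7,"rx":0,"ry":0,"rz":0,"fingers":100},{"tx":0,"ty":0,"tz":-9,"rx":0,"ry":0,"rz":0,"fingers":100},{"tx":0,"ty":0,"tz":-9,"rx":0,"ry":0,"rz":0,"fingers":100}]' --newtons 25

```text
clock: 22.65
tool_pos: [0.4632, 0.2724, 0.2882]
orientation: [179.5, 0.2, 89.7]
force: [0.7, 0.1, -0.8]
opening: 0.606
```

```bash
python3 - <<'E'
from h import *
for cam,roi in(("scene",(190,140,260,190)),):
    im=read_camera(cam); x,y,w,h=roi
    cv2.imwrite(f"pics/g9_{cam}.png",cv2.resize(im[y:y+h,x:x+w],None,fx=3,fy=3,interpolation=cv2.INTER_CUBIC))
E
```

```text
(no output)
```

View pics/g9_scene.png

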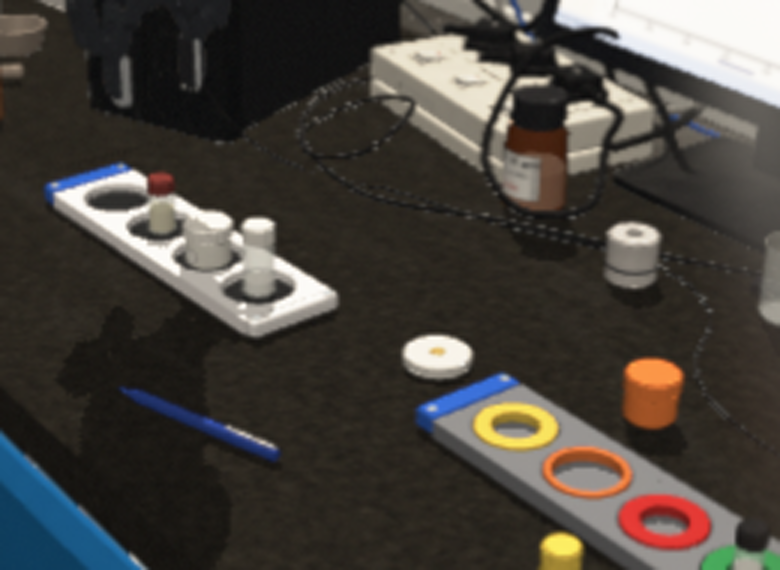

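Call:
apply_moves --motion '[{"tx":-4,"ty":0.3,"tz":0,"rx":0.5,"ry":0,"rz":0,"fingers":100},{"tx":-9,"ty":0.6,"tz":0,"rx":0.5,"ry":0,"rz":0,"fingers":100},{"tx":-14,"ty":0.8,"tz":0,"rx":0.5,"ry":0,"rz":0,"fingers":100},{"tx":-19,"ty":1,"tz":0,"rx":0.5,"ry":0,"rz":0,"fingers":100},{"tx":-24,"ty":1.2,"tz":0,"rx":0.5,"ry":0,"rz":0,"fingers":100},{"tx":-29,"ty":1.4,"tz":0,"rx":0.5,"ry":0,"rz":0,"fingers":100},{"tx":-34,"ty":1.6,"tz":0,"rx":0.5,"ry":0,"rz":0,"fingers":100},{"tx":-39,"ty":1.8,"tz":0,"rx":0.5,"ry":0,"rz":0,"fingers":100},{"tx":-44,"ty":2,"tz":0,"rx":0.5,"ry":0,"rz":0,"fingers":100},{"tx":-49,"ty":2.2,"tz":0,"rx":0.5,"ry":0,"rz":0,"fingers":100},{"tx":-54,"ty":2.4,"tz":0,"rx":0.5,"ry":0,"rz":0,"fingers":100},{"tx":-57.2,"ty":2.5,"tz":0,"rx":0.5,"ry":0,"rz":0,"fingers":100},{"tx":-57.2,"ty":2.5,"tz":1,"rx":0.5,"ry":0,"rz":0,"fingers":100},{"tx":-57.2,"ty":2.5,"tz":3,"rx":0.5,"ry":0,"rz":0,"fingers":100},{"tx":-57.2,"ty":2.5,"tz":5,"rx":0.5,"ry":0,"rz":0,"fingers":100},{"tx":-57.2,"ty":2.5,"tz":5,"rx":0.5,"ry":0,"rz":0,"fingers":100},{"tx":-57.2,"ty":2.5,"tz":5,"rx":0.5,"ry":0,"rz":0,"fingers":100}]' --newtons 25

```text
clock: 24.82
tool_pos: [0.4857, -0.2994, 0.2402]
orientation: [-179.9, 0.3, 89.8]
force: [0.0, -0.4, 0.9]
opening: 0.61
```

Call:
apply_moves --motion '[{"tx":0,"ty":0.25,"tz":2,"rx":0,"ry":0,"rz":0,"fingers":100},{"tx":0,"ty":0.25,"tz":4,"rx":0,"ry":0,"rz":0,"fingers":100},{"tx":0,"ty":0.25,"tz":4.8,"rx":0,"ry":0,"rz":0,"fingers":100},{"tx":0,"ty":0.25,"tz":4.8,"rx":0,"ry":0,"rz":0,"fingers":100},{"tx":0,"ty":0.25,"tz":4.8,"rx":0,"ry":0,"rz":0,"fingers":160},{"tx":0,"ty":0.25,"tz":4.8,"rx":0,"ry":0,"rz":0,"fingers":255},{"tx":0,"ty":0.25,"tz":4.8,"rx":0,"ry":0,"rz":0,"fingers":255},{"tx":0,"ty":0.25,"tz":4.8,"rx":0,"ry":0,"rz":0,"fingers":255},{"tx":0,"ty":0.25,"tz":4.8,"rx":0,"ry":0,"rz":0,"fingers":255},{"tx":0,"ty":0.25,"tz":4.8,"rx":0,"ry":0,"rz":0,"fingers":255}]' --newtons 25

```text
clock: 26.08
tool_pos: [0.4883, -0.2997, 0.1929]
orientation: [-179.9, 0.3, 89.8]
force: [-0.3, 0.4, 6.8]
opening: 0.206
```

```bash
python3 - <<'E'
from h import *
for cam,roi in(("scene",(290,190,200,180)),):
    im=read_camera(cam); x,y,w,h=roi
    cv2.imwrite(f"pics/g10_{cam}.png",cv2.resize(im[y:y+h,x:x+w],None,fx=3,fy=3,interpolation=cv2.INTER_CUBIC))
E
```

```text
(no output)
```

View pics/g10_scene.png

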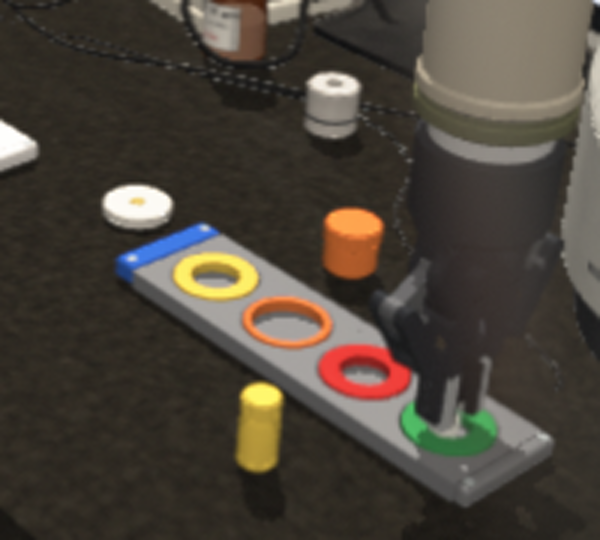

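Call:
apply_moves --motion '[{"tx":0,"ty":0,"tz":-1,"rx":0,"ry":0,"rz":0,"fingers":255},{"tx":0,"ty":0,"tz":-3,"rx":0,"ry":0,"rz":0,"fingers":255},{"tx":0,"ty":0,"tz":-6,"rx":0,"ry":0,"rz":0,"fingers":255},{"tx":1,"ty":0,"tz":-8,"rx":0,"ry":0,"rz":0,"fingers":255},{"tx":3,"ty":-0.2,"tz":-9,"rx":0,"ry":0,"rz":0,"fingers":255},{"tx":6.5,"ty":-0.4,"tz":-9,"rx":0,"ry":0,"rz":0,"fingers":255},{"tx":11,"ty":-0.6,"tz":-9,"rx":0,"ry":0,"rz":0,"fingers":255},{"tx":15.5,"ty":-0.8,"tz":-9,"rx":0,"ry":0,"rz":0,"fingers":255},{"tx":20,"ty":-1,"tz":-9,"rx":0,"ry":0,"rz":0,"fingers":255},{"tx":25,"ty":-1.2,"tz":-9,"rx":0,"ry":0,"rz":0,"fingers":255},{"tx":30,"ty":-1.4,"tz":-9,"rx":0,"ry":0,"rz":0,"fingers":255},{"tx":35,"ty":-1.6,"tz":-9,"rx":0,"ry":0,"rz":0,"fingers":255},{"tx":40,"ty":-1.8,"tz":-9,"rx":0,"ry":0,"rz":0,"fingers":255},{"tx":45,"ty":-2,"tz":-9,"rx":0,"ry":0,"rz":0,"fingers":255},{"tx":50,"ty":-2.2,"tz":-9,"rx":0,"ry":0,"rz":0,"fingers":255},{"tx":55,"ty":-2.4,"tz":-9,"rx":0,"ry":0,"rz":0,"fingers":255},{"tx":59.5,"ty":-2.6,"tz":-9,"rx":0,"ry":0,"rz":0,"fingers":255},{"tx":62.5,"ty":-2.8,"tz":-9,"rx":0,"ry":0,"rz":0,"fingers":255},{"tx":63.6,"ty":-2.8,"tz":-9,"rx":0,"ry":0,"rz":0,"fingers":255},{"tx":63.6,"ty":-2.8,"tz":-9,"rx":0,"ry":0,"rz":0,"fingers":255}]' --newtons 25

```text
clock: 28.62
tool_pos: [0.4621, 0.3369, 0.2794]
orientation: [-179.9, 0.3, 89.9]
force: [-1.1, -0.9, -0.5]
opening: 0.203
```

```bash
python3 - <<'E'
from h import *
for cam,roi in(("scene",(190,140,260,190)),):
    im=read_camera(cam); x,y,w,h=roi
    cv2.imwrite(f"pics/g11_{cam}.png",cv2.resize(im[y:y+h,x:x+w],None,fx=3,fy=3,interpolation=cv2.INTER_CUBIC))
print(state()['tool_pos'],state()['orientation'])
E
```

```text
[0.46253455 0.33590992 0.27938821] [-179.88583759    0.37355173   89.76450068]
```

View pics/g11_scene.png

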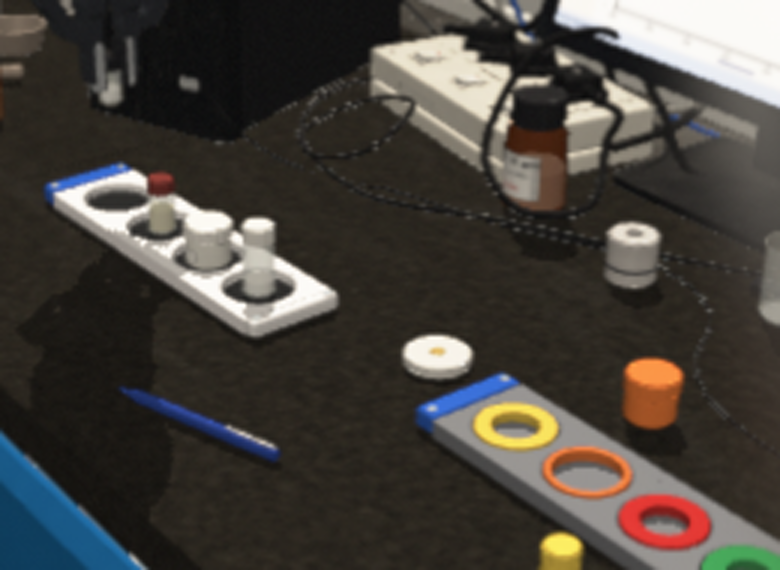

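Call:
apply_moves --motion '[{"tx":0,"ty":-0.1,"tz":2,"rx":0,"ry":0,"rz":0,"fingers":255},{"tx":0,"ty":-0.1,"tz":4.5,"rx":0,"ry":0,"rz":0,"fingers":255},{"tx":0,"ty":-0.1,"tz":6.5,"rx":0,"ry":0,"rz":0,"fingers":255},{"tx":0,"ty":-0.1,"tz":7.8,"rx":0,"ry":0,"rz":0,"fingers":255},{"tx":0,"ty":-0.1,"tz":8.5,"rx":0,"ry":0,"rz":0,"fingers":255},{"tx":0,"ty":-0.1,"tz":8.6,"rx":0,"ry":0,"rz":0,"fingers":255},{"tx":0,"ty":-0.1,"tz":8.6,"rx":0,"ry":0,"rz":0,"fingers":255}]' --newtons 25

```text
clock: 29.55
tool_pos: [0.4615, 0.3353, 0.1939]
orientation: [-179.9, 0.4, 89.8]
force: [-1.3, -0.5, 0.4]
opening: 0.206
```

Call:
apply_moves --motion '[{"tx":0,"ty":0,"tz":0.1,"rx":0,"ry":0,"rz":0,"fingers":255},{"tx":0,"ty":0,"tz":0.1,"rx":0,"ry":0,"rz":0,"fingers":190},{"tx":0,"ty":0,"tz":0.1,"rx":0,"ry":0,"rz":0,"fingers":160},{"tx":0,"ty":0,"tz":0.1,"rx":0,"ry":0,"rz":0,"fingers":120},{"tx":0,"ty":0,"tz":0.1,"rx":0,"ry":0,"rz":0,"fingers":100},{"tx":0,"ty":0,"tz":-1.5,"rx":0,"ry":0,"rz":0,"fingers":100},{"tx":0,"ty":0,"tz":-4,"rx":0,"ry":0,"rz":0,"fingers":100},{"tx":0,"ty":0,"tz":-7,"rx":0,"ry":0,"rz":0,"fingers":100},{"tx":0,"ty":0,"tz":-10,"rx":0,"ry":0,"rz":0,"fingers":100},{"tx":0,"ty":0,"tz":-12,"rx":0,"ry":0,"rz":0,"fingers":100},{"tx":-20,"ty":0,"tz":-12,"rx":0,"ry":0,"rz":0,"fingers":100},{"tx":-20,"ty":0,"tz":-12,"rx":0,"ry":0,"rz":0,"fingers":100},{"tx":-30,"ty":0,"tz":-12,"rx":0,"ry":0,"rz":0,"fingers":100},{"tx":-30,"ty":0,"tz":-12,"rx":0,"ry":0,"rz":0,"fingers":100},{"tx":-35,"ty":0,"tz":-12,"rx":0,"ry":0,"rz":0,"fingers":100},{"tx":-40,"ty":0,"tz":-12,"rx":0,"ry":0,"rz":0,"fingers":100},{"tx":-40,"ty":0,"tz":-12,"rx":0,"ry":0,"rz":0,"fingers":100},{"tx":-40,"ty":0,"tz":-12,"rx":0,"ry":0,"rz":0,"fingers":100}]' --newtons 25

```text
clock: 31.8
tool_pos: [0.4596, -0.066, 0.3172]
orientation: [-180.0, 0.4, 89.5]
force: [-0.6, 0.6, -1.4]
opening: 0.608
```

```bash
python3 - <<'E'
from h import *
for cam,roi in(("top",(140,200,160,100)),("scene",(190,160,160,120))):
    im=read_camera(cam); x,y,w,h=roi
    cv2.imwrite(f"pics/f_{cam}.png",cv2.resize(im[y:y+h,x:x+w],None,fx=4,fy=4,interpolation=cv2.INTER_CUBIC))
    for n in("black_vial","red_vial","white_pot","white_vial"):
        for d in tip_of(n,cam)[:3]: print(cam,n,round(d['confidence'],2),np.round(ray(np.array(d['at'])[::-1],.005,cam),3))
E
```

```text
top black_vial 0.4 [0.462 0.339]
top red_vial 0.44 [0.455 0.276]
top white_pot 0.7 [0.466 0.213]
top white_vial 0.64 [0.467 0.148]
scene black_vial 0.45 [0.453 0.322]
scene red_vial 0.71 [0.469 0.283]
scene red_vial 0.54 [ 0.385 -0.25 ]
scene white_pot 0.84 [0.454 0.199]
scene white_pot 0.78 [ 0.573 -0.143]
scene white_vial 0.63 [0.456 0.151]
```

View pics/f_top.png

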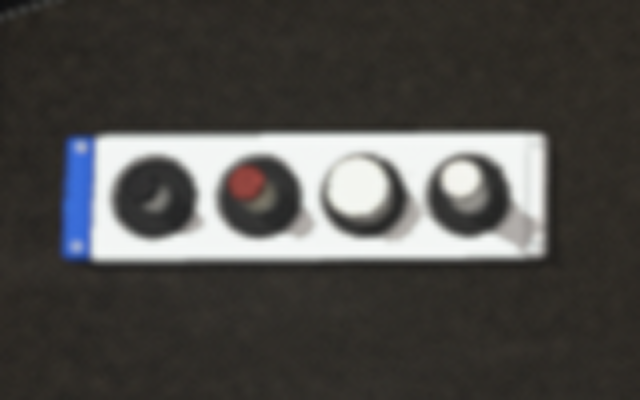

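View pics/f_scene.png

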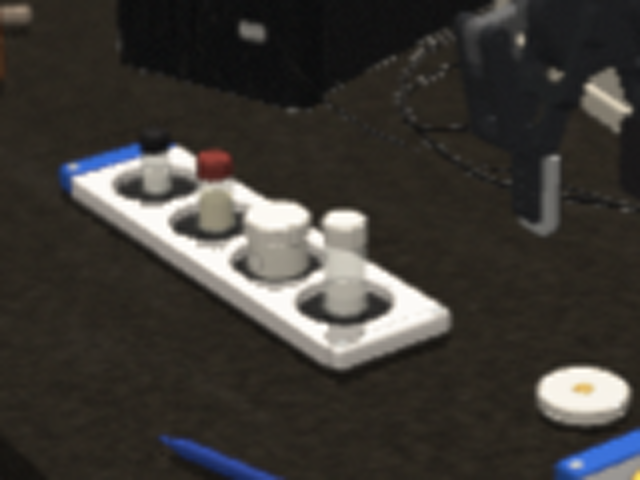

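All four stand upright and centred in their wells. From the blue end the order is black, red, pot, white vial, which is the required reverse.

```bash
python3 -c "
from rig import *
print(job_done(), state()['clock'])"
```

```text
the job is handed in; nothing more can be done
the job is handed in; nothing more can be done
```

I moved all four containers from the grey rack into the white rack in reverse order and handed the job in. The clock stood at about 32 s of the 96 s allowed.

- **Order:** From the blue end the white rack now holds black vial, red vial, white pot, white vial. In the grey rack it had been white vial, pot, red vial, black vial.
- **Last checks:** The final top and scene pictures show all four standing upright, one to a well, with the gripper clear. The orange and yellow look-alikes were left alone. Wrist force stayed below about 8 N in every reading after a move.
- **Disagreements:** The two cameras put the final positions up to about 2 cm apart (the black vial's y was 0.339 m from the top camera and 0.322 m from the scene camera). My automatic fit of the white rack in the scene picture failed, so I placed by the top camera's well positions, shifted by 1–2 mm. The final pictures bear those positions out.

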